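# Set the bag-length gauge to its marked stop

### The job

Set the bag-length gauge for the next cookie bags: with closed fingertips gently press down the black pad in the middle of the slider to free its brake and, keeping it pressed, push the slider along the rail until it touches the stop that carries the upright pointer. Then let the pad come up again so that the brake holds the slider there. Only press and push: do not grip or lift anything, do not force the slider while its brake is on, and leave the things round the gauge where they are.

Things in the scene. Friction and masses are not known exactly. Their poses are not given: they have to be found in the camera images.
- gauge: bag-length gauge fixed to the table: plywood board 120 x 380 mm, 10 thick, with an aluminium rail along its middle. Origin: centre of the board's underside, on the table. Its y axis runs along the rail, x across it (away from the robot, turned by up to 0.22 rad), z up. Board, rail and both stops never move; slider and stops ride on the rail's centre line (gauge x = 0).
- slider (a joint): position of the grey slider along the rail (m): gauge y of its middle, 0 at the rail's middle, growing along gauge +y. With the pad up, a friction brake holds it against about 8 N; with the pad pressed it slides with about 1 N. It stays where it is left.
- slider_mid (a point): middle of the grey slider block (64 mm across the rail, 90 mm along it, so its end faces are 45 mm from this point along gauge y), 36 mm above the table; the block's top is 44 mm above the table. A thin measuring jaw sticks out 27 mm at its far side, below the top.
- press_pad (a joint): how far the pad is pressed down (m): about 0 up (brake on), 0.006 fully down. The brake is free from about 0.0005. A spring carries the pad: about 9.5 N to start it moving, 14 N fully down; it rises by itself when let go.
- pad_top (a point): centre of the upper face of the black pad in the middle of the slider, 56 mm above the table when up. The flat face is 50 mm across the rail and 50 mm along it, between two rims 6 mm high and 6 mm thick (across the rail at its two ends) that a fingertip can push against; the pad goes along with the slider.
- stop_pointer: the marked stop: dark steel block clamped on the rail, 60 mm across, 24 mm along the rail, top at 45 mm, carrying an upright pointer (plain aluminium plate 6 mm thick with a diamond-shaped head 28 mm wide along the rail, up to 85 mm above the table, about 12 mm behind the rail's centre line). It may be at either side of the slider. Origin on the table under its middle; axes as the gauge's.
- stop_pointer_mid (a point): middle of the marked stop, on the rail's centre line, 36 mm above the table; its faces are 12 mm from this point along gauge y. With the slider touching it, this point and slider_mid are 57 mm apart.
- stop_plain: the other stop: same block without the pointer, on the other side of the slider. Origin on the table under its middle.
- cookie: round cookie, 83 mm across, 20 high (mm); loose, not part of the job. Origin at its underside's centre.
- date_stamp: self-standing stamp, black 24x42 mm foot and brown knob, 64 high (mm); loose, not part of the job. Origin at its underside's centre.
- label_roll: roll of paper labels lying flat, 80 mm across, 26 high (mm); loose, not part of the job. Origin at its underside's centre (about).
- spice_jar: jar with red cap, 45 mm across, 106 high (mm); loose, not part of the job. Origin at its underside's centre.
- mug: orange mug, 81 mm across, 101 high (mm); loose, not part of the job. Origin at its underside's centre (about).
- pen_1: marker pen lying down, 135 long, 16 thick (mm); loose, not part of the job. Origin at its underside's centre.

How it is judged:
By the outcome, as a careful person would: the job done as asked, in the order asked, and still so for the second after the job is handed in, with the robot touching nothing.
It also fails if it takes over 38 s, if anything falls off the work surface, if the arm or the gripper's body presses on something with over 40 N, if the wrist force passes 120 N, or if a joint passes its speed limit or range.

### The arm

A 6-joint arm with a two-finger parallel gripper is mounted at the origin on the work surface; the furniture and walls round the work are solid. World frame = base frame: x ahead of the robot, y to its left, z up, the work surface at z = 0. Lengths are in mm, angles in rad, forces in N, time in s.
With the tool pointing down it reaches from about 400 to 925 mm from the base axis. Payload 12.5 kg.
Tool frame: the origin (TCP) lies at the centre of the arm's flange, where the gripper is bolted on; the fingertips stand 190 mm ahead of it and the grasp point (between the pads) lies 171 mm ahead of it; z points along the fingers, y is the line along which they close (so a half turn about z gives the same grasp; the last joint's range is limited). The gripper opens to 95 mm and grips with 3 to 60 N. Pads are 20 mm wide; open, the fingers measure 119 mm over their backs; the gripper's body (75 mm by 180 mm) begins 59 mm behind the grasp point.
Start: joints at [-1.313, 0.491, 1.559, -0, 1.092, -0.106], TCP at [222.412, -584.087, 404.761] pointing down, gripper open.
Joint ranges: [-3.1, 3.1], [-0.84, 2.19], [0.05, 2.79], [-1.13, 4.28], [0.06, 2.93], [-2.69, 2.69]. Speed limits (rad/s): [2.22, 2.22, 2.79, 3.14, 3.14, 3.14].

### API

Orientations are given as [roll, pitch, yaw] about the fixed x, y, z axes, in that order (R = Rz(yaw) Ry(pitch) Rx(roll)).
In Python, from cell import env, read_camera, search_frame, cut_out gives the robot as it stands. The module is installed in compiled form; this text tells all that it offers.
- The arm moves only by the tool move_arm, never from a script. Its argument "commands" is a list of rows, each a list of 3 entries, a list of its own where there are three numbers: the shift along the world's x, y, z normalised to -1 to 1, where 1 is 0.03 m, then the turn about the world's z normalised to -1 to 1, where 1 is 0.08 rad, then the opening, from -1 (shut) to 1 (fully open), so that 0 is half open. A call has 1 to 20 rows; each row shifts and turns the commanded pose from where the row before left it; what a row does not reach is not made up. A row lasts 1/12 s, in which the tool goes at most 41.7 mm and 7.16 degrees, less where a joint would pass 70% of its speed; a pose out of reach is approached as far as the arm can. A call with a number of a shift or a turn outside -1 to 1 is refused whole. A call with a gripper value outside its range is refused whole. The fingers move at their own pace and stop on an object; the grip force is fixed at half the most. Time passes only in rows, so rows that do not move let the fingers close. It gives the time, the measured TCP pose, the force, the opening and the grip force at its end, in the units of the state.
- env.state(): the state, without advancing time (a new reading comes with each control period).
- read_camera(name): name is "scene" or "top"; returns a dict with "image" (400x640x3 uint8, red, green, blue), "fx", "fy", "cx", "cy" (pixels), "rvec" (rotation vector, rad) and "tvec" (3), from world to camera coordinates, as OpenCV has them. Camera axes: x right, y down, z forward; pixel columns grow to the right and rows downward; lengths in mm; the calibration is good to about 2 mm. A picture is of the moment at which its call begins. There is no depth.
- env.job_done(): hands the job in; it is judged then, once.
Trained networks look in a picture, given as the dict that the camera call returned (one of the last four; its "shot" number tells which), for a name from the list of things; names that differ only in an ending like _2 or _b are one class to them, and where a whole thing is asked for, a point or a joint stands for the part that bears it (a point fixed in the world has none). Each returns a list of dicts, best first, with "confidence" (0 to 1); they miss things now and then, are a little off and sometimes report something else, mostly with a low value. They report only what shows in the picture. A call takes as long as a camera call.
- search_frame(thing, picture): "at" ([column, row] in pixels, amid what is visible of it).
- cut_out(thing, picture): "region" (400x640 bool, what is visible of it) and "at" ([column, row] in pixels, amid what is visible of it).
The state is a dict: "t": time; "joints": joint angles; "qvel": joint speeds; "tau": joint torques, N m; "eef_pos": TCP position; "tcp_rot": TCP orientation; "ft_force": force on the tool from outside, world axes, zero at the start; "moment": the same for the moment, N m; "opening": opening from 0.0 (shut) to 1.0 (fully open); "grip_force": force on a finger pad.
Only numpy, scipy, OpenCV 4.12 (cv2) and the standard library are available. Lean on these libraries where they do the work, as an engineer would, in place of code of your own. Each camera call takes 0.05 s, during which the arm holds its last target. There are 200 camera calls.

## Working session

There is one attempt and no reset: what is moved stays moved. The work goes in short steps, Python scripts to look and compute and a tool call to move; the robot and the scene stay as the last step left them, time stands still between calls to the robot, and variables do not carry over. Pictures are saved under pics/ and viewed, at most 10 in all, crops included, and the job is handed in when it is done.

Besides the shell and the picture viewer there is one more tool, called after "Request:" as name(argument=value, ...) on one line, values as JSON. move_arm: Moves the arm, as the interface text tells. Its arguments: {"type":"object","properties":{"commands":{"type":"array","items":{"type":"array"}}},"required":["commands"]}

```bash
mkdir -p pics; cat > h.py <<'E'
import numpy as np, cv2
from cell import env, read_camera, search_frame, cut_out
def ray(p,uv):
    R=cv2.Rodrigues(np.array(p["rvec"],float))[0]; t=np.array(p["tvec"],float).ravel()
    d=R.T@np.array([(uv[0]-p["cx"])/p["fx"],(uv[1]-p["cy"])/p["fy"],1.]); return -R.T@t,d
def atz(p,uv,z):
    c,d=ray(p,uv); return c+d*(z-c[2])/d[2]
def proj(p,X):
    K=np.array([[p["fx"],0,p["cx"]],[0,p["fy"],p["cy"]],[0,0,1.]])
    return cv2.projectPoints(np.array(X,float).reshape(-1,3),np.array(p["rvec"],float),np.array(p["tvec"],float),K,None)[0].reshape(-1,2)
def tri(p,a,q,b):
    c1,d1=ray(p,a);c2,d2=ray(q,b)
    s=np.linalg.lstsq(np.c_[d1,-d2],c2-c1,rcond=None)[0]
    return (c1+d1*s[0]+c2+d2*s[1])/2
E
python3 - <<'E'
from h import *
np.set_printoptions(precision=1,suppress=True)
P={n:read_camera(n) for n in("scene","top")}
for n,p in P.items():
    cv2.imwrite(f"pics/{n}0.png",p["image"][...,::-1])
hs=dict(gauge=10,slider_mid=36,pad_top=56,stop_pointer=40,stop_pointer_mid=36,stop_plain=40,cookie=20,date_stamp=50,label_roll=26,spice_jar=106,mug=101,pen_1=8)
for th,z in hs.items():
    a={n:search_frame(th,p)[:1] for n,p in P.items()}
    print(th,[(n,np.array(r[0]["at"]),round(r[0]["confidence"],2),atz(P[n],r[0]["at"],z)) for n,r in a.items() if r], tri(P["scene"],a["scene"][0]["at"],P["top"],a["top"][0]["at"]) if all(a.values()) else "")
s=env.state();print(s)
E
```

```text
gauge [('scene', array([368.7, 237.6]), 0.61, array([525.3, -75.8,  10. ]))] 
slider_mid [('scene', array([357.1, 223.6]), 0.64, array([529.8, -36.9,  36. ])), ('top', array([346.5, 190.2]), 0.77, array([544.3, -24.5,  36. ]))] [546.9 -26.9  18.2]
pad_top [('scene', array([353.4, 216.5]), 0.77, array([528.4, -25.6,  56. ])), ('top', array([348.6, 192.8]), 0.62, array([533.7, -29.2,  56. ]))] [532.1 -26.9  54.5]
stop_pointer [('scene', array([323.7, 201.8]), 0.56, array([552.6,  82.5,  40. ])), ('top', array([315.7, 192.7]), 0.43, array([534.6,  74.1,  40. ]))] [534.   72.7  56.6]
stop_pointer_mid [('scene', array([322.1, 206.6]), 0.55, array([537. ,  77.4,  36. ])), ('top', array([312.6, 190.9]), 0.46, array([540.8,  84. ,  36. ]))] [542.4  82.8  29.6]
stop_plain [('scene', array([415. , 247.9]), 0.62, array([ 527.3, -202. ,   40. ])), ('top', array([312.5, 191.1]), 0.75, array([539.7,  84.3,  40. ]))] [602.3 -39.  -88.5]
cookie [] 
date_stamp [('scene', array([322.1, 238.9]), 0.67, array([419. ,  -1.3,  50. ])), ('top', array([333.2, 219.5]), 0.43, array([449.4,  18.4,  50. ]))] [45
[... 277 characters left out ...]
p', array([400.2, 133.1]), 0.83, array([ 713.8, -181.7,  106. ]))] [ 730.1 -195.7   45.5]
mug [('top', array([253. , 141.9]), 0.67, array([682.4, 269. , 101. ]))] 
pen_1 [('scene', array([180.2, 221.2]), 0.53, array([300.2, 381.5,   8. ])), ('top', array([218.5, 268.2]), 0.71, array([290.6, 383.4,   8. ]))] [293.9 379.   14. ]
{'t': 1.3, 'joints': array([-1.3,  0.5,  1.6,  0. ,  1.1, -0.1]), 'qvel': array([-0., -0., -0.,  0., -0.,  0.]), 'tau': array([ -0. , -61.2, -25.8,   0.1,   0. ,  -0. ]), 'eef_pos': array([ 222.4, -584.1,  404.8]), 'tcp_rot': array([3.1, 0. , 0.4]), 'ft_force': array([-0.4,  0.5, -0.1]), 'moment': array([-0.,  0., -0.]), 'grip_force': 0.0, 'opening': 1.003213302288886}
```

```bash
python3 - <<'E'
import cv2
a=cv2.imread("pics/scene0.png")[150:300,270:470]; b=cv2.imread("pics/top0.png")[120:270,240:440]
cv2.imwrite("pics/a1.png",cv2.resize(a,(800,600),interpolation=cv2.INTER_CUBIC))
cv2.imwrite("pics/b1.png",cv2.resize(b,(800,600),interpolation=cv2.INTER_CUBIC))
E
```

```text
(no output)
```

View pics/a1.png

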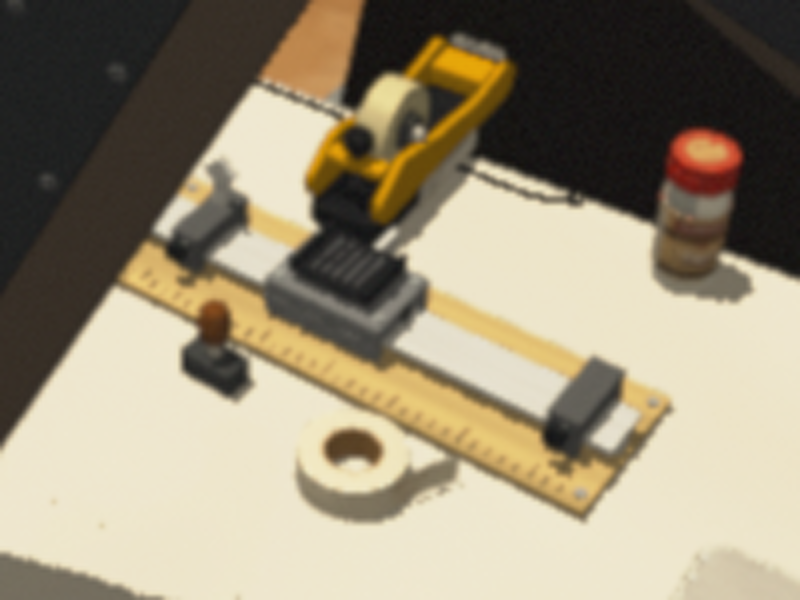

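View pics/b1.png

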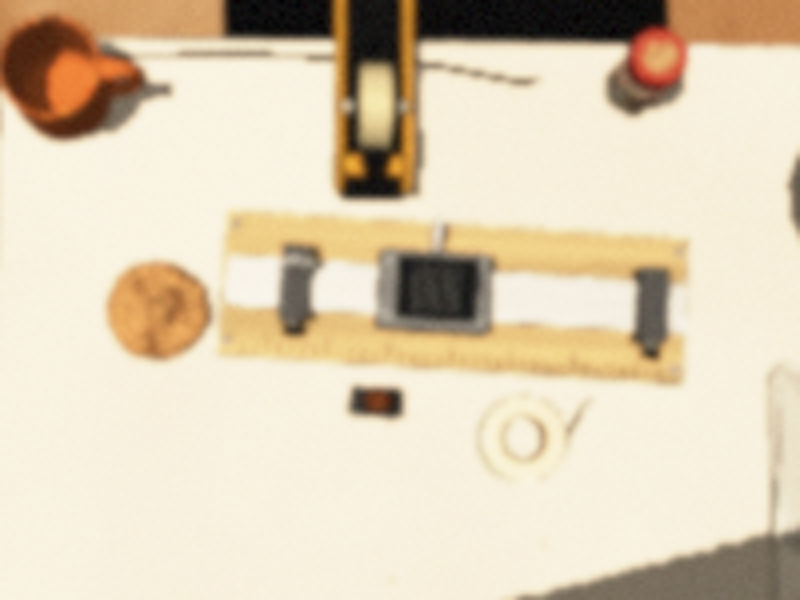

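View pics/top0.png

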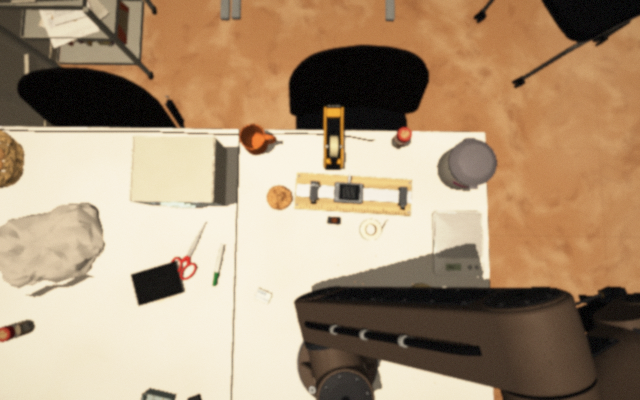

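View pics/scene0.png

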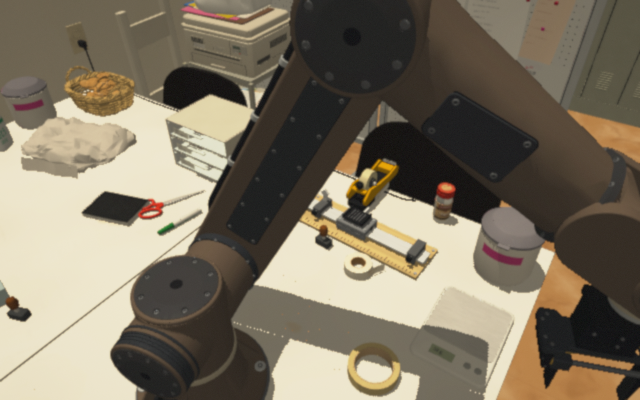

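```bash
python3 - <<'E'
from h import *
np.set_printoptions(precision=3,suppress=True)
p=read_camera("top");q=read_camera("scene")
g=lambda u,v:(240+u/4-.375,120+v/4-.375)
h=lambda u,v:(270+u/4-.375,150+v/4-.375)
print("board",[atz(p,g(*c),10) for c in[(230,212),(688,238),(220,355),(683,382)]])
print("slider top corners",[atz(p,g(*c),44) for c in[(380,250),(494,256),(376,327),(490,333)]])
print("pad",[atz(p,g(*c),60) for c in[(400,256),(477,258),(399,316),(476,320)]])
print("stopP",[atz(p,g(*c),45) for c in[(284,250),(313,250),(282,320),(305,325)]])
print("scene pad centre",atz(q,h(350,267),60),"board BR",atz(q,h(583,517),10),atz(q,h(668,405),10),atz(q,h(122,280),10))
c,_=ray(p,(0,0));print("cams",c,ray(q,(0,0))[0])
print("disp tape tri",tri(p,g(376,105),q,h(400,115)), "front", tri(p,g(376,190),q,h(345,215)))
s=env.state();print(s["t"],s["tcp_rot"],s["eef_pos"])
E
```

```text
board [array([603.604, 135.268,  10.   ]), array([ 586.395, -240.208,   10.   ]), array([485.893, 141.686,  10.   ]), array([ 468.294, -234.546,   10.   ])]
slider top corners [array([568.783,  14.195,  44.   ]), array([565.012, -76.588,  44.   ]), array([507.165,  17.036,  44.   ]), array([503.44 , -73.318,  44.   ])]
pad [array([561.958,  -0.516,  60.   ]), array([561.073, -61.014,  60.   ]), array([514.576,   0.071,  60.   ]), array([512.13 , -60.202,  60.   ])]
stopP [array([567.76 ,  90.663,  45.   ]), array([568.026,  67.582,  45.   ]), array([511.78 ,  91.618,  45.   ]), array([508.013,  73.351,  45.   ])]
scene pad centre [530.059 -35.559  60.   ] board BR [ 462.581 -237.157   10.   ] [ 577.693 -241.824   10.   ] [483.959 113.636  10.   ]
cams [ 396.7     92.972 1267.748] [-289.455 -473.103  857.799]
disp tape tri [682.849  16.964  66.119] front [620.804  17.45   17.866]
1.4 [3.142 0.    0.364] [ 222.402 -584.093  404.756]
```

The marked stop (pointer) is the left one, at top crop (299,288). The slider is at crop (436,290), so it must travel about +54 mm along +y, and the gauge yaw is about -0.046. The tape dispenser stands clear beyond x = 620.

Request:
move_arm(commands=[[[0.52,0.93,0],-0.26,-1],[[0.52,0.93,0],-0.26,-1],[[0.52,0.93,0],-0.26,-1],[[0.52,0.93,0],-0.26,-1],[[0.52,0.93,0],-0.26,-1],[[0.52,0.93,0],-0.26,-1],[[0.52,0.93,0],-0.26,-1],[[0.52,0.93,0],-0.26,-1],[[0.52,0.93,0],-0.26,-1],[[0.52,0.93,0],-0.26,-1],[[0.52,0.93,0],-0.26,-1],[[0.52,0.93,0],-0.26,-1],[[0.52,0.93,0],-0.26,-1],[[0.52,0.93,0],-0.26,-1],[[0.52,0.93,0],-0.26,-1],[[0.52,0.93,0],-0.26,-1],[[0.52,0.93,0],-0.26,-1],[[0.52,0.93,0],-0.26,-1],[[0.52,0.93,0],-0.26,-1],[[0,0,0],0,-1]])

```text
t: 3.07
eef_pos: [520.4, -50.4, 404.9]
tcp_rot: [-3.141, -0.001, -0.03]
ft_force: [0.2, 0.5, -0.1]
opening: 0.004
grip_force: 0.0
```

Request:
move_arm(commands=[[[0.28,0.42,-0.4],-0.2,-1],[[0.28,0.42,-0.7],0,-1],[[0,0,-0.8],0,-1],[[0,0,-0.8],0,-1],[[0,0,-0.8],0,-1],[[0,0,-0.6],0,-1],[[0,0,-0.4],0,-1],[[0,0,0],0,-1],[[0,0,0],0,-1]])

```text
t: 3.82
eef_pos: [535.7, -29.0, 269.6]
tcp_rot: [-3.142, 0.001, -0.048]
ft_force: [-0.1, 0.9, 0.6]
opening: 0.004
grip_force: 0.0
```

```bash
python3 - <<'E'
from h import *
s=env.state();print(s["eef_pos"],s["tcp_rot"])
p=read_camera("top");q=read_camera("scene")
e=s["eef_pos"]; tip=[e[0],e[1],e[2]-190]
a=proj(p,tip)[0];b=proj(q,tip)[0];print(a,b)
A=cv2.resize(p["image"][140:240,285:418,::-1],(532,400),interpolation=cv2.INTER_CUBIC)
B=cv2.resize(q["image"][150:290,290:440,::-1],(0,0),fx=4,fy=4,interpolation=cv2.INTER_CUBIC)
B=B[:400]
cv2.imwrite("pics/c.png",np.vstack([B[:400,:600]]))
cv2.imwrite("pics/cA.png",A)
E
```

```text
[535.66370958 -29.0454127  269.63390905] [-3.14154511e+00  9.76169695e-04 -4.75412001e-02]
[349.33052225 191.3213768 ] [356.39436785 208.4540698 ]
```

View pics/c.png

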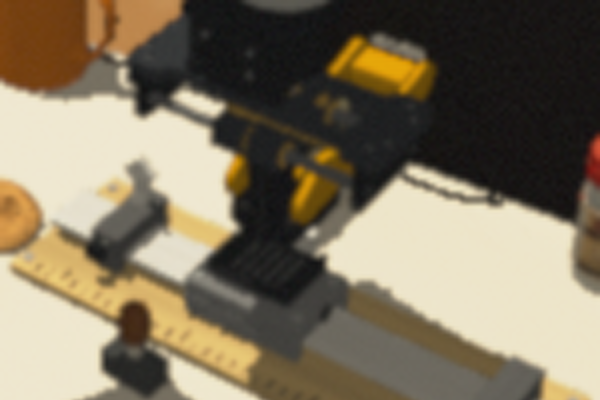

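The closed tip is about 24 mm above the pad centre (crop (265,234), pad at (265,262)), so I'm lowering slowly.

Request:
move_arm(commands=[[[0,0.1,-0.3],0,-1],[[0,0,-0.3],0,-1],[[0,0,-0.1],0,-1],[[0,0,-0.05],0,-1],[[0,0,0],0,-1]])

```text
t: 4.33
eef_pos: [535.6, -25.8, 246.9]
tcp_rot: [-3.142, 0.001, -0.047]
ft_force: [-0.2, -0.3, 0.8]
opening: 0.005
grip_force: 0.0
```

Request:
move_arm(commands=[[[0,0,-0.04],0,-1],[[0,0,-0.04],0,-1],[[0,0,0],0,-1]])

```text
t: 4.58
eef_pos: [535.7, -25.8, 245.4]
tcp_rot: [3.141, -0.001, -0.047]
ft_force: [-3.1, -0.2, 10.1]
opening: 0.004
grip_force: 4.9
```

Contact at 10 N. I'll press on to about 3 mm of travel.

Request:
move_arm(commands=[[[0,0,-0.05],0,-1],[[0,0,-0.05],0,-1],[[0,0,0],0,-1]])

```text
t: 4.83
eef_pos: [535.6, -25.8, 242.7]
tcp_rot: [3.141, -0.001, -0.047]
ft_force: [-4.7, 1.4, 11.8]
opening: 0.006
grip_force: 5.9
```

Request:
move_arm(commands=[[[0.002,0.04,0],0,-1],[[0.003,0.06,0],0,-1],[[0.003,0.06,0],0,-1],[[0.003,0.06,0],0,-1],[[0.003,0.06,0],0,-1],[[0.003,0.06,0],0,-1],[[0.003,0.06,0],0,-1],[[0.003,0.06,0],0,-1],[[0.003,0.06,0],0,-1],[[0.003,0.06,0],0,-1]])

```text
t: 5.67
eef_pos: [536.5, -8.4, 242.9]
tcp_rot: [3.141, -0.001, -0.047]
ft_force: [-3.1, -1.0, 12.6]
opening: 0.007
grip_force: 5.9
```

Request:
move_arm(commands=[[[0.003,0.06,0],0,-1],[[0.003,0.06,0],0,-1],[[0.003,0.06,0],0,-1],[[0.003,0.06,0],0,-1],[[0.003,0.06,0],0,-1],[[0.003,0.06,0],0,-1],[[0.003,0.06,0],0,-1],[[0.003,0.06,0],0,-1],[[0.003,0.06,0],0,-1],[[0.003,0.06,0],0,-1],[[0.003,0.06,0],0,-1],[[0.003,0.06,0],0,-1],[[0.003,0.06,0],0,-1]])

```text
t: 6.75
eef_pos: [537.7, 15.0, 242.9]
tcp_rot: [3.141, -0.001, -0.047]
ft_force: [-3.2, -0.9, 12.0]
opening: 0.003
grip_force: 5.8
```

Request:
move_arm(commands=[[[0.002,0.05,0],0,-1],[[0.002,0.05,0],0,-1],[[0,0.04,0],0,-1],[[0,0.04,0],0,-1]])

```text
t: 7.08
eef_pos: [537.9, 20.4, 242.9]
tcp_rot: [3.141, -0.001, -0.047]
ft_force: [-1.9, -1.5, 11.8]
opening: 0.005
grip_force: 5.8
```

Request:
move_arm(commands=[[[0.002,0.04,0],0,-1],[[0.002,0.04,0],0,-1],[[0.002,0.04,0],0,-1]])

```text
t: 7.33
eef_pos: [538.1, 24.0, 243.0]
tcp_rot: [3.141, -0.002, -0.047]
ft_force: [-1.7, -1.3, 11.3]
opening: 0.004
grip_force: 5.8
```

Request:
move_arm(commands=[[[0.002,0.04,0],0,-1],[[0.001,0.03,0],0,-1],[[0,0,0],0,-1]])

```text
t: 7.58
eef_pos: [538.2, 26.2, 242.9]
tcp_rot: [3.141, -0.002, -0.047]
ft_force: [-2.2, -0.8, 11.2]
opening: 0.007
grip_force: 5.8
```

Request:
move_arm(commands=[[[0.002,0.04,0],0,-1],[[0.001,0.03,0],0,-1],[[0,0,0],0,-1]])

```text
t: 7.83
eef_pos: [538.3, 28.2, 243.0]
tcp_rot: [3.141, -0.002, -0.047]
ft_force: [-1.6, 0.8, 11.3]
opening: 0.004
grip_force: 5.8
```

Request:
move_arm(commands=[[[0.002,0.04,0],0,-1],[[0.001,0.03,0],0,-1],[[0,0,0],0,-1]])

```text
t: 8.08
eef_pos: [538.4, 29.9, 243.0]
tcp_rot: [3.141, -0.002, -0.047]
ft_force: [-2.8, -4.8, 10.9]
opening: 0.006
grip_force: 5.8
```

Request:
move_arm(commands=[[[0.002,0.03,0],0,-1],[[0.001,0.03,0],0,-1],[[0,0,0],0,-1]])

```text
t: 8.33
eef_pos: [538.6, 31.6, 243.0]
tcp_rot: [3.141, -0.002, -0.047]
ft_force: [-2.1, -6.7, 12.7]
opening: 0.004
grip_force: 5.8
```

```bash
python3 - <<'E'
from h import *
q=read_camera("scene");p=read_camera("top")
A=cv2.resize(p["image"][160:230,290:390,::-1],(600,420),interpolation=cv2.INTER_CUBIC)
B=cv2.resize(q["image"][170:260,290:390,::-1],(600,540),interpolation=cv2.INTER_CUBIC)
cv2.imwrite("pics/d.png",B);cv2.imwrite("pics/dA.png",A)
E
```

```text
(no output)
```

View pics/d.png

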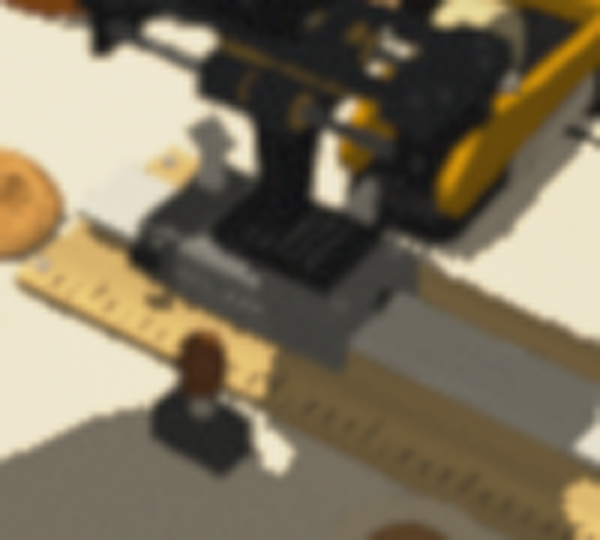

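The slider meets the pointer stop (crop (170,240)) with no gap visible, and the side force rose from 1 to 6.7 N. I'll let the pad come up now.

Request:
move_arm(commands=[[[0,0,0.03],0,-1],[[0,0,0.04],0,-1],[[0,0,0.05],0,-1],[[0,0,0.1],0,-1],[[0,0,0.3],0,-1],[[0,0,0.7],0,-1],[[0,0,0.9],0,-1],[[0,0,0.9],0,-1],[[0,0,0.9],0,-1],[[0,0,0.9],0,-1],[[0,0,0.6],0,-1],[[0,0,0.3],0,-1],[[0,0,0],0,-1]])

```text
t: 9.52
eef_pos: [538.2, 32.2, 415.5]
tcp_rot: [3.142, -0.003, -0.047]
ft_force: [0.5, 0.3, -0.6]
opening: -0.0
grip_force: 0.0
```

```bash
python3 - <<'E'
from h import *
q=read_camera("scene")
print(env.state()["eef_pos"],env.state()["t"])
cv2.imwrite("pics/e.png",cv2.resize(q["image"][170:260,290:390,::-1],(600,540),interpolation=cv2.INTER_CUBIC))
E
```

```text
[538.0617477   32.22254431 413.86961965] 9.5667
```

View pics/e.png

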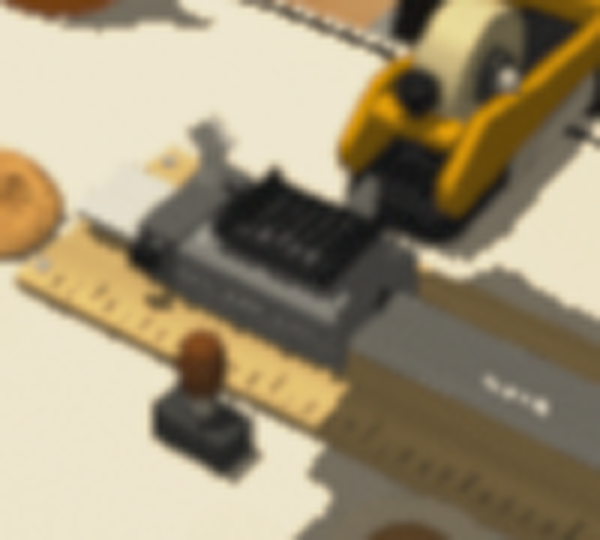

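The slider is flush against the pointer stop (crop (175,235)), the pad is up, and the objects nearby haven't moved.

```bash
python3 -c "
from cell import env
print(env.job_done())"
```

```text
the job is handed in; nothing more can be done
None
```

The job is handed in: the slider rests against the pointer stop with the pad up and the brake on, the arm is clear, and it took about 9.6 s; contact was judged from the side force rising to 6.7 N and from the camera view.

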